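# Uncover the stained slide and hold its frosted end to the label reader

## Task

Lift the dark tent-shaped cover off the glass slide on the round drying stand, hang it astride the bar of the rail and let go of it. Then find the slide's frosted end by its one notched corner, take the slide by its clear half and bring the frosted end to the label reader, finishing while still holding it there: label up, level, still, in line with the reader with the frosted end towards the column, the label centred about 30 mm above the dark window and the slide touching nothing but the gripper. Leave the other things on the bench alone, and never turn the slide over.

Things in the scene. Friction and masses are not known exactly. Their poses are not given: they have to be found in the camera images.
- stand: Round drying stand, fixed: dark steel disc 140 mm across and 6 mm thick, with a central round pillar 34 mm across rising 20 mm above the disc (top at 26 mm). Origin: centre of its underside, on the bench. Its yaw is arbitrary; the slide and the cover lie on it lengthwise along its x axis (within 4 degrees).
- slide: Slide 110 x 40 x 6 mm, 45 to 90 g, lying label up, centred on the stand's pillar, ends overhanging. Origin: centre of its underside; x along it to the frosted end, y across, z up out of the label face. Frosted from x = 25 on, paper label on top, 8 mm corner notch at (+x, +y); the rest is clear. Pinch its 40 mm width with the pads wholly on the clear part (centred at x = 12 or less; -30 is good).
- slide_label (a point): Centre of the label on the slide's upper face, 38 mm from the slide's centre towards the frosted end (x = 38, y = 0, z = 6 mm in the slide's frame).
- slide_notch (a point): Centre of the notch at the frosted end's corner (x = 51, y = 16, z = 6 mm in the slide's frame).
- cover: Dark plastic cover, 55 to 110 g, like a ridge tent: two 3 mm plates at 60 degrees to the level, 50 mm long along the ridge (x), 90 mm wide at the feet (y). Inner apex 73, ridge 79 mm above the feet; on it an upright fin 30 (x) by 10 mm (y), top at 110 mm. Origin: midway between the feet, z up. Starts on the stand's disc astride the slide. Hung up, the bar's axis is 61 mm above its origin.
- cover_grip (a point): Where to pinch the cover's fin: 99 mm above the cover's feet, in the middle of the fin; pinch across its 10 mm thickness (cover's y).
- rail: Fixed steel rail: a horizontal round bar 12 mm thick on two posts 200 mm apart with round feet 70 mm across. The bar runs along the rail's y axis. Origin: on the bench below the bar's middle.
- rail_mid (a point): Middle of the bar, on its axis, 150 mm above the bench. Hang the cover within 60 mm of here along the bar, its ridge along the bar.
- reader: Fixed label reader: white housing 30 mm high, x from -45 to +100 mm, 120 mm wide (y), with a column 180 mm high at its +x end (its head begins 48 mm beyond the window's centre above 140 mm height, the column 73 mm beyond it). Origin: on the bench below the window's centre; x points from the window to the column, as the slide's x must when presented.
- reader_window (a point): Centre of the dark window, 50 x 60 mm, in the top of the reader, 30 mm above the bench. The label is to be held above it.
- blank: Bystander: plain clear glass slide without notch or label, 76 x 26 x 4 mm, lying on the bench.
- dish: Bystander: shallow white dish, 80 mm across, 16 mm high.
- marker: Bystander: marker pen lying on the bench, about 135 x 13 x 12 mm.
- beaker: Bystander: glass beaker, 70 mm across, 90 mm high.
- bottle: Bystander: brown bottle, 64 mm across, 150 mm high.
Things that resemble listed ones, but are neither listed nor needed, are in the scene too. What is meant by the cover is not blue, and is the larger of those in its own colour.

How it is judged (in metres and radians):
On the way:
1. the cover hangs astride the rail's bar, let go and at rest, with the slide still on the stand (height (world z) of cover_grip above 0.14 m and y of cover_grip in the frame of rail between -0.06 and 0.06 m and x of cover_grip in the frame of rail between -0.035 and 0.035 m and angle between cover's own z axis and vertical below 0.4 rad and angle between the x axis of cover and the y axis of rail, either way round below 0.35 rad and contact force between cover and rail above 0.2 N and contact force between cover and the fingers below 0.05 N and linear speed of cover below 0.03 m/s and distance of slide from where it was at the start of the episode below 0.03 m), for 0.3 s.
At the end, for the whole second after the job is handed in: Cover hangs free and still astride the bar (within 60 mm of its middle, 20 degrees). Slide held by its clear part, still, label up, level to 11 degrees, in line to 14 degrees, frosted end to the column, label within 15 mm of the window centre and 15 to 55 mm above it, touching no fixture (height (world z) of cover_grip above 0.14 m and y of cover_grip in the frame of rail between -0.06 and 0.06 m and x of cover_grip in the frame of rail between -0.035 and 0.035 m and angle between cover's own z axis and vertical below 0.4 rad and angle between the x axis of cover and the y axis of rail, either way round below 0.35 rad and contact force between cover and rail above 0.2 N and contact force between cover and the fingers below 0.05 N and linear speed of cover below 0.03 m/s and horizontal distance between slide_label and reader_window below 0.015 m and z of slide_label in the frame of reader_window between 0.015 and 0.055 m and angle between slide's own z axis and vertical below 0.2 rad and angle between the x axis of slide and the x axis of reader, either way round below 0.25 rad and x of slide in the frame of reader below -0.02 m and x of the grasp point in the frame of slide below 0.012 m and contact force between slide and the fingers above 1 N and contact force between slide and reader below 0.05 N and contact force between slide and stand below 0.05 N and linear speed of slide below 0.02 m/s and angular speed of slide below 0.2 rad/s); the arm keeps its last pose, push and grip.
It fails at once if a bystander (blank slide, dish, marker, beaker, bottle) is shifted more than 30 mm (distance of any of blank, dish, marker, beaker, bottle from where it was at the start of the episode above 0.03 m).
It fails at once if the slide is tipped more than 57 degrees (angle between slide's own z axis and vertical above 1 rad).
It also fails if it takes over 64 s, if anything falls off the work surface, if the arm or the gripper's body presses on something with over 40 N, if the wrist force passes 120 N, or if a joint passes its speed limit or range.

## Robot

A 6-joint arm with a two-finger parallel gripper is mounted at the origin on the work surface. World frame = base frame: x ahead of the robot, y to its left, z up, the work surface at z = 0. Lengths are in mm, angles in rad, forces in N, time in s.
With the tool pointing down it reaches from about 275 to 1000 mm from the base axis. Payload 8.4 kg.
Tool frame: the origin (TCP) lies between the finger pads; the fingertips stand r.nose_length ahead of it and the grasp point (between the pads) lies 8 mm behind it (r.nose_length is the distance from the TCP to the fingertips, in mm); y points along the fingers, x is the direction in which the jaws open and shut, and the axes are right-handed (so a half turn about y gives the same grasp; the last joint's range is limited). The gripper opens to 85 mm and grips with 20 to 120 N. Pads are 22 mm wide; open, the fingers measure 114 mm over their backs; the gripper's body (76 mm by 85 mm) begins 54 mm behind the grasp point. The pads swing forward as they close: fully open they stand 13 mm farther back than shut.
Start: joints at [-1.301, 0.353, 1.633, -0, 1.155, -0.002], TCP at [167.79, -602.059, 242.281] pointing down, gripper open.
Joint ranges: [-2.63, 2.63], [-0.92, 2.1], [0.06, 2.66], [-1.3, 4.44], [0, 2.69], [-3.02, 3.02]. Speed limits (rad/s): [2.22, 2.22, 2.79, 3.14, 3.14, 3.14].

## Interface

Orientations are given as [roll, pitch, yaw] about the fixed x, y, z axes, in that order (R = Rz(yaw) Ry(pitch) Rx(roll)).
In Python, from rig import r, cams, order gives the robot as it stands. The module is installed in compiled form; this text tells all that it offers.
- The arm moves only by the shell command python3 -m crank 'ROWS' [FORCE]. ROWS is JSON, a list of rows, each a list of 7 numbers: the turn, a rotation vector about the tool's x, y, z in degrees, then the shift along the tool's x, y, z in cm, then the opening, from -1 (shut) to 1 (fully open). A call has exactly 10 rows; each row shifts and turns the pose as measured when the row begins, along the tool's axes as they then stand; what a row does not reach is not made up. A row lasts 1/12 s, in which the tool goes at most 41.7 mm and 7.16 degrees, less where a joint would pass 70% of its speed; a pose out of reach is approached as far as the arm can. A call with a gripper value outside its range is refused whole. The fingers move at their own pace and stop on an object; FORCE is the grip in N (left out, the last holds). Time passes only in rows, so rows that do not move let the fingers close, or fill a call up. It gives the time, the measured TCP pose, the force and the opening at its end, in the units of the state.
- r.sense(): the state, without advancing time (a new reading comes with each control period).
- cams.grab_frame(name): name is "side" or "top"; returns the picture (400x640x3 uint8, blue, green, red); there is no depth.
- cams.camera_info(name): a dict with "intrinsics" (3x3 intrinsics, pixels), "view" (4x4, takes a point from world to camera coordinates). Camera axes: x right, y up, looking along -z (the intrinsics and any distortion apply to the point x, -y, -z); pixel columns grow to the right and rows downward; lengths in mm; the calibration is good to about 2 mm. A picture is of the moment at which its call begins. camera_info takes no time and is no camera call.
- order.sign_off(): hands the job in, once; it reports no verdict.
The state is a dict: "clock": time; "qpos": joint angles; "qvel": joint speeds; "joint_efforts": joint torques, N m; "eef_pos": TCP position; "tcp_rot": TCP orientation; "contact_force": force on the tool from outside, world axes, zero at the start; "wrist_torque": the same for the moment, N m; "opening": opening from 0.0 (shut) to 1.0 (fully open).
Only numpy, scipy, OpenCV 4.12 (cv2) and the standard library are available. Lean on these libraries where they do the work, as an engineer would, in place of code of your own. Each camera call takes 0.05 s, during which the arm holds its last target.

## Working session

There is one attempt and no reset: what is moved stays moved. The work goes in short steps, Python scripts to look and compute and a shell command to move; the robot and the scene stay as the last step left them, time stands still between calls to the robot, and variables do not carry over. Pictures are saved under pics/ and viewed, and the job is handed in when it is done.

```bash
mkdir -p pics; python3 - <<'E'
from rig import r,cams,order
import cv2
print(r.sense()); print(r.nose_length)
for n in("side","top"):
    print(cams.camera_info(n)); cv2.imwrite(f"pics/{n}0.png",cams.grab_frame(n))
E
```

```text
{'clock': 0.0, 'qpos': array([-1.30138858e+00,  3.53649147e-01,  1.63416414e+00,  7.24059225e-06,
        1.15519975e+00, -2.38540787e-03]), 'qvel': array([-4.73768454e-05, -1.32193254e-03, -1.62290896e-03, -2.19594554e-03,
       -1.19285115e-03,  9.48880329e-04]), 'joint_efforts': array([-2.69734970e-03, -6.05251122e+01, -3.42072237e+01, -2.91059350e-04,
        9.01151594e-03, -1.77568776e-06]), 'eef_pos': array([ 167.67056399, -601.59269857,  241.54821226]), 'tcp_rot': array([-1.57078632e+00,  1.42035662e-03, -1.29900609e+00]), 'contact_force': array([-0.51546577, -1.36605912, -0.02478665]), 'wrist_torque': array([0.02679562, 0.02268824, 0.03206651]), 'opening': 0.998277790055283}
11.0
{'intrinsics': array([[416.42275381,   0.        , 318.53756507],
       [  0.        , 416.42275381, 199.0967774 ],
       [  0.        ,   0.        ,   1.        ]]), 'view': array([[ 9.87457594e-01, -1.56467177e-01,  2.11074003e-02,
        -5.53653559e+02],
       [ 8.32748712e-02,  6.29732119e-01,  7.72335907e-01,
        -8.11493587e+01],
       [-1.34137227e-01, -7.60891241e-01,  6.34863547e-01,
        -1.09830395e+03],
       [ 0.00000000e+00,  0.00000000e+00,  0.00000000e+00,
         1.00000000e+00]])}
{'intrinsics': array([[481.65978241,   0.        , 320.42425757],
       [  0.        , 481.65978241, 205.25597905],
       [  0.        ,   0.        ,   1.        ]]), 'view': array([[ 2.96001678e-02, -9.99209306e-01, -2.65441858e-02,
        -6.93955044e+01],
       [ 9.96076858e-01,  2.72709715e-02,  8.41854268e-02,
        -5.62949132e+02],
       [-8.33949761e-02, -2.89319519e-02,  9.96096491e-01,
        -1.21050862e+03],
       [ 0.00000000e+00,  0.00000000e+00,  0.00000000e+00,
         1.00000000e+00]])}
```

View pics/side0.png

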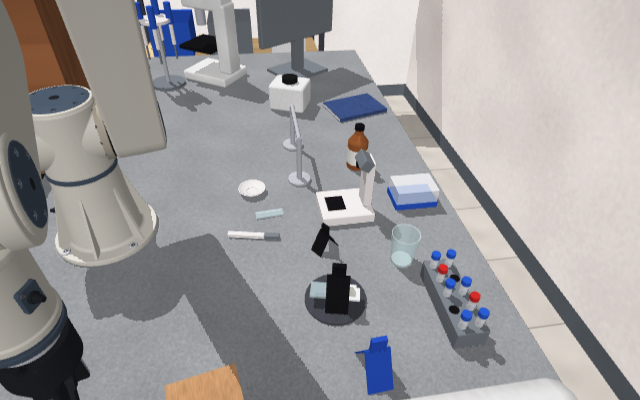

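View pics/top0.png

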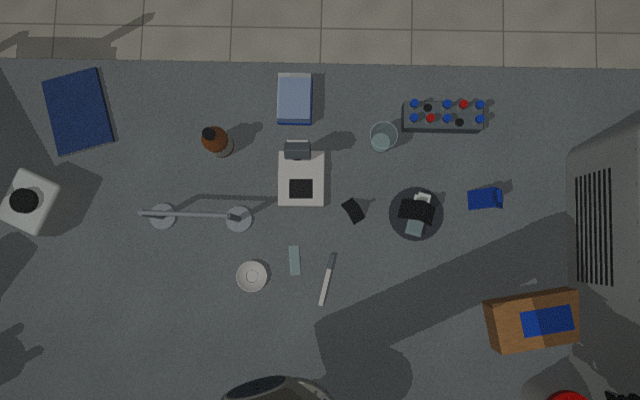

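Candidates for the cover are the large dark tent on the stand (side 339,290; top 416,211), a small dark tent (side 322,240; top 352,210), which is too small, and a blue tent (side 378,365; top 485,198), which is the wrong colour. I choose the large dark one on the stand and will check it in a crop.

```bash
python3 - <<'E'
import cv2,numpy as np
s=cv2.imread("pics/side0.png");t=cv2.imread("pics/top0.png")
a=cv2.resize(s[220:330,270:400],None,fx=4,fy=4,interpolation=cv2.INTER_CUBIC)
b=cv2.resize(t[180:250,380:450],None,fx=5,fy=5,interpolation=cv2.INTER_CUBIC)
b=cv2.convertScaleAbs(b,alpha=2)
h=max(a.shape[0],b.shape[0])
p=lambda i:cv2.copyMakeBorder(i,0,h-i.shape[0],0,0,0)
im=np.hstack([p(a),p(b)]);im=cv2.resize(im,(800,int(h*800/im.shape[1])));cv2.imwrite("pics/c1.png",im);print(im.shape)
c=cv2.convertScaleAbs(cv2.resize(t[130:300,130:340],None,fx=3.5,fy=3.5,interpolation=cv2.INTER_CUBIC),alpha=1.7);cv2.imwrite("pics/c2.png",c)
E
```

```text
(404, 800, 3)
```

View pics/c1.png

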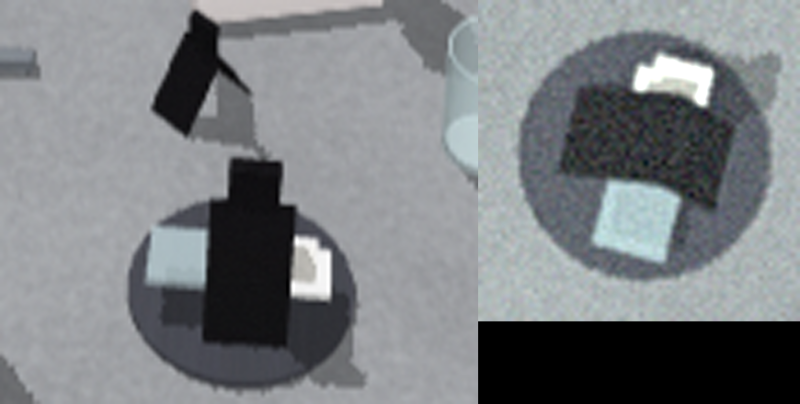

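View pics/c2.png

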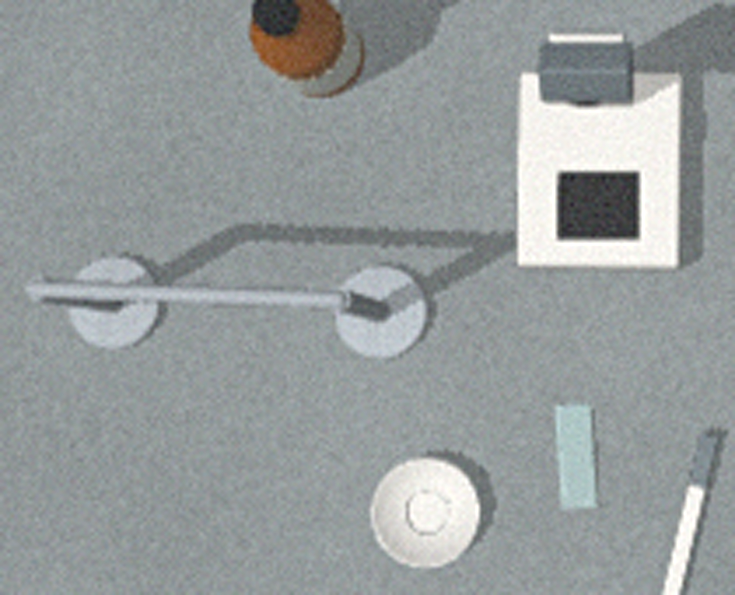

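```bash
cat > h.py <<'E'
import numpy as np,cv2
from rig import r,cams,order
def ray(n,u,v):
    i=cams.camera_info(n);K=np.array(i["intrinsics"]);V=np.array(i["view"])
    d=np.linalg.inv(K)@[u,v,1];d=d*[1,-1,-1]
    R=V[:3,:3];return -R.T@V[:3,3],R.T@d
def pl(n,u,v,z):
    o,d=ray(n,u,v);return o+d*(z-o[2])/d[2]
def proj(n,p):
    i=cams.camera_info(n);c=np.array(i["view"])@np.r_[p,1];q=np.array(i["intrinsics"])@(c[:3]*[1,-1,-1]);return q[:2]/q[2]
def tri(*obs):
    A=np.zeros((3,3));b=np.zeros(3)
    for n,u,v in obs:
        o,d=ray(n,u,v);d/=np.linalg.norm(d);P=np.eye(3)-np.outer(d,d);A+=P;b+=P@o
    p=np.linalg.solve(A,b);return p,[np.round(proj(n,p)-[u,v],1) for n,u,v in obs]
E
python3 - <<'E'
from h import *
np.set_printoptions(precision=1,suppress=True)
t=cv2.imread("pics/top0.png").astype(int);s=cv2.imread("pics/side0.png").astype(int)
def comps(m,off,mina=30):
    n,l,st,c=cv2.connectedComponentsWithStats(m.astype(np.uint8))
    out=[]
    for i in range(1,n):
        if st[i,4]>=mina:
            pts=np.argwhere(l==i)[:,::-1]+off
            out.append((st[i,4],pts))
    return sorted(out,key=lambda a:-a[0])
def crop(a,x0,x1,y0,y1):return a[y0:y1,x0:x1],np.array([x0,y0])
# disc top
c,o=crop(t,380,450,180,250)
br=c.sum(2)
for th in(45,120,150,170):
    for a,p in comps(br<th,o,60)[:2]:
        print('dark<',th,a,p.mean(0),cv2.minAreaRect(p.astype(np.float32)))
for th in (270,330,400):
    for a,p in comps(br>th,o,20)[:6]:
        if 30<a<600: print('bright>',th,a,p.mean(0),cv2.minAreaRect(p.astype(np.float32)))
print(t[211,416],t[228,414],t[196,423],t[240,420],t[170,420])
# reader window
c,o=crop(t,270,335,145,215);b=c.sum(2)
for a,p in comps(b<150,o,60)[:3]:
    R=cv2.minAreaRect(p.astype(np.float32)+0);print('win',a,R,pl('top',*R[0],30), [pl('top',*q,30) for q in cv2.boxPoints(R)])
# side window
c,o=crop(s,320,355,190,215)
for a,p in comps(c.sum(2)<120,o,30)[:2]:
    m=p.mean(0);print('swin',a,m,pl('side',*m,30))
E
```

```text
dark< 120 724 [417.  210.4] ((417.163818359375, 209.7845001220703), (37.422340393066406, 30.725704193115234), 23.198591232299805)
dark< 150 987 [419.4 209.7] ((421.23529052734375, 209.94114685058594), (46.647613525390625, 40.47366714477539), 30.963754653930664)
dark< 170 1778 [415.7 212.6] ((415.5, 213.5), (53.0, 53.0), 90.0)
bright> 270 331 [392.7 239.7] ((397.0, 235.5), (27.0, 34.0), 90.0)
bright> 270 228 [414.  227.5] ((413.91180419921875, 227.3529510498047), (15.522278785705566, 14.794672966003418), 14.03624439239502)
bright> 270 116 [422.4 196.5] ((422.1097412109375, 196.48780822753906), (16.06389808654785, 8.311321258544922), 12.094757080078125)
bright> 270 34 [442.6 182.6] ((443.0, 183.5), (7.0, 12.0), 90.0)
bright> 330 82 [422.5 196.2] ((422.0195007324219, 196.5756072998047), (15.924212455749512, 8.101792335510254), 12.094757080078125)
bright> 400 56 [422.9 196. ] ((422.1981201171875, 196.5565948486328), (14.972299575805664, 7.28010892868042), 15.945395469665527)
[27 26 27] [99 97 85] [136 140 137] [67 67 61] [86 84 78]
win 396 ((300.5, 188.5), (17.0, 21.0), 90.0) [605.7  -1.3  30. ] [array([626.9,  26.3,  30. ]), array([628.3, -27.5,  30. ]), array([584.6, -28.9,  30. ]), array([583.1,  24.8,  30. ])]
swin 208 [334.9 202.9] [605.3  -4.8  30. ]
```

```bash
python3 - <<'E'
import cv2
s=cv2.imread("pics/side0.png");t=cv2.imread("pics/top0.png")
cv2.imwrite("pics/d1.png",cv2.resize(s[90:200,260:320],None,fx=5,fy=5,interpolation=cv2.INTER_CUBIC))
cv2.imwrite("pics/d2.png",cv2.convertScaleAbs(cv2.resize(t[175:255,375:460],None,fx=7,fy=7,interpolation=cv2.INTER_CUBIC),alpha=2))
cv2.imwrite("pics/d3.png",cv2.resize(s[250:330,300:375],None,fx=7,fy=7,interpolation=cv2.INTER_CUBIC))
E
```

```text
(no output)
```

View pics/d1.png

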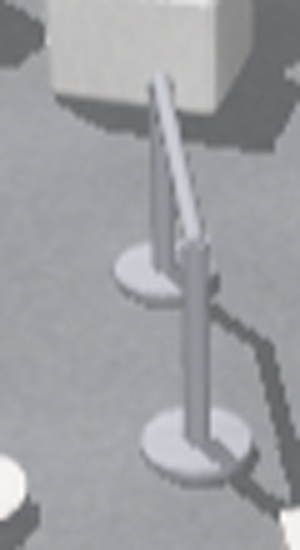

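View pics/d2.png

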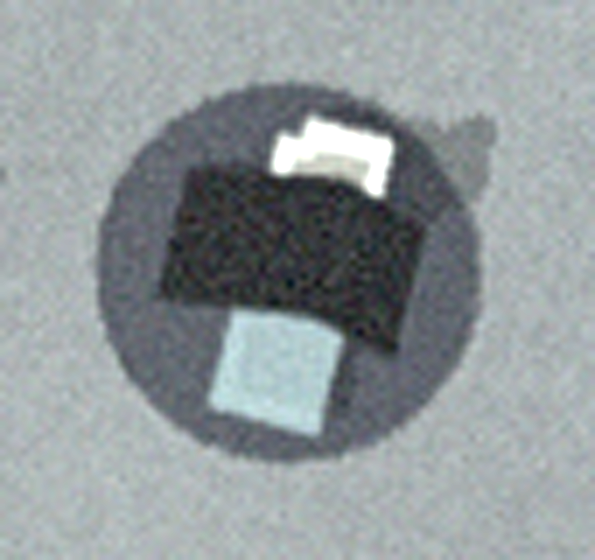

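View pics/d3.png

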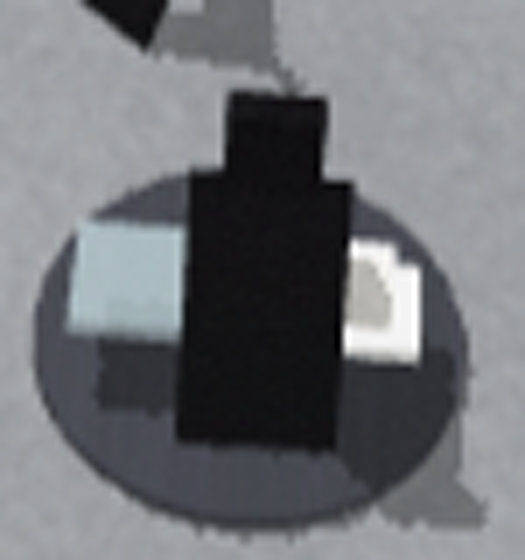

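```bash
python3 - <<'E'
from h import *
np.set_printoptions(precision=1,suppress=True)
T=lambda x,y:((x+.5)/7-.5+375,(y+.5)/7-.5+175)
S=lambda x,y:((x+.5)/7-.5+300,(y+.5)/7-.5+250)
print('stand',pl('top',*T(289,272),6), pl('side',*S(252,350),6))
a=pl('top',*T(210,405),32);b=pl('top',*T(322,437),32);c=pl('top',*T(395,140),32);n=pl('top',*T(308,115),32)
print('slide',a,b,c,n,(a+b)/2, np.linalg.norm(c-b),np.degrees(np.arctan2(*(c-b)[1::-1])),np.linalg.norm(a-b),np.degrees(np.arctan2(*(a-b)[1::-1])))
x=(c-b)/np.linalg.norm(c-b);print('centre',(a+b)/2+x*55,(a+c)/2)
f=[pl('top',*T(*q),6) for q in((160,298),(188,165),(425,232),(397,355))]
print('cover',f,sum(f)/4, [np.degrees(np.arctan2(*(v)[1::-1])) for v in (f[1]-f[0],f[2]-f[3],f[1]-f[2],f[0]-f[3])])
print('fin side top',pl('side',*S(230,94),116),pl('side',*S(327,97),116))
sf=[pl('side',*S(*q),6) for q in((178,440),(335,447))];print('side feet',sf)
# rail
D=lambda x,y:((x+.5)/5-.5+260,(y+.5)/5-.5+90)
E=lambda x,y:((x+.5)/3.5-.5+130,(y+.5)/3.5-.5+130)
print('feet top',pl('top',*E(114,302),4),pl('top',*E(381,311),4))
print('feet side',pl('side',*D(165,268),4),pl('side',*D(198,440),4))
print('bar ends top@150',pl('top',*E(30,290),150),pl('top',*E(350,300),150))
print('bar ends side@156',pl('side',*D(160,78),156),pl('side',*D(192,240),156))
print('window corners top')
E
```

```text
stand [ 551.7 -299.5    6. ] [ 550.3 -308.9    6. ]
slide [ 501.1 -267.5   32. ] [ 490.8 -307.7   32. ] [ 598.7 -332.6   32. ] [ 607.  -301.2   32. ] [ 495.9 -287.6   32. ] 110.7756987885783 -13.010054409693293 41.503625698239894 75.60162134525599
centre [ 549.5 -300.    32. ] [ 549.9 -300.1   32. ]
cover [array([ 540.8, -252.4,    6. ]), array([ 590.3, -261.9,    6. ]), array([ 567.9, -349.2,    6. ]), array([ 522.3, -339.4,    6. ])] [ 555.3 -300.7    6. ] [np.float64(-10.868451311880763), np.float64(-12.105628722533185), np.float64(75.57604586776772), np.float64(77.97528172866616)]
fin side top [ 540.5 -297.2  116. ] [ 569.1 -302.3  116. ]
side feet [array([ 521.1, -339.1,    6. ]), array([ 569. , -348.6,    6. ])]
feet top [526.9 360.5   4. ] [525.8 159.6   4. ]
feet side [527.  361.5   4. ] [525.4 160.1   4. ]
bar ends top@150 [525.7 364.5 150. ] [525.  151.4 150. ]
bar ends side@156 [524.8 345.2 156. ] [521.4 145.2 156. ]
window corners top
```

```bash
cat >> h.py <<'E'
from scipy.spatial.transform import Rotation as Ro
def err(x,y,z,yaw):
    s=r.sense();R=Ro.from_euler('xyz',s["tcp_rot"]);d=np.array([x,y,z])-s["eef_pos"]
    W=Ro.from_euler('xyz',[-np.pi/2,0,np.radians(yaw)])
    print('t',round(s['clock'],2),'tcp',np.round(s['eef_pos'],1),'rpy',np.round(np.degrees(s['tcp_rot']),1),'F',np.round(s['contact_force'],1),'op',round(s['opening'],3))
    print('TURN deg',np.round((R.inv()*W).as_rotvec(degrees=True),1),'SHIFT cm',np.round(R.inv().apply(d)/10,2),'world d',np.round(d,1))
E
python3 -c "
from h import *
err(554,-300,200,-102)"
python3 -m crank '[[0,0,0,-1.5,0,3.8,1],[0,0,0,-1.5,0,3.8,1],[0,0,0,-1.5,0,3.8,1],[0,0,0,-1.5,0,3.8,1],[0,0,0,-1.5,0,3.8,1],[0,0,0,-1.5,0,3.8,1],[0,0,0,-1.5,0,3.8,1],[0,0,0,-1.5,0,3.8,1],[0,0,0,-1.5,0,3.8,1],[0,0,0,0,0,0,1]]' 50
python3 -c "
from h import *
err(554,-300,200,-102)"
```

```text
t 0.1 tcp [ 167.7 -601.7  241.6] rpy [-90.    0.1 -74.4] F [-1.8  0.3 -0.5] op 0.994
TURN deg [ 0.  27.6 -0.1] SHIFT cm [-18.69   4.19  45.31] world d [386.3 301.7 -41.6]
clock: 0.93
eef_pos: [466.5, -373.7, 237.8]
tcp_rot: [-1.572, 0.005, -1.308]
contact_force: [-0.0, 1.0, 0.1]
opening: 0.998
t 0.93 tcp [ 466.5 -373.7  237.8] rpy [-90.1   0.3 -74.9] F [-0.   1.   0.1] op 0.998
TURN deg [ 0.2 27.1 -0.2] SHIFT cm [-4.82  3.78 10.37] world d [ 87.5  73.7 -37.8]
```

```bash

python3 -m crank '[[0,0,0,-1.7,1,3.5,1],[0,0,0,-1.7,1,3.5,1],[0,0,0,-1.4,1,3.4,1],[0,7,0,0,0.8,0,1],[0,7,0,0,0,0,1],[0,7,0,0,0,0,1],[0,6.1,0,0,0,0,1],[0,0,0,0,0,0,1],[0,0,0,0,0,0,1],[0,0,0,0,0,0,1]]'
python3 - <<'E'
from h import *
err(554,-300,98,-102)
cv2.imwrite("pics/s1.png",cams.grab_frame("side"));cv2.imwrite("pics/t1.png",cams.grab_frame("top"))
E
```

```text
clock: 1.77
eef_pos: [555.0, -296.0, 195.0]
tcp_rot: [-1.58, 0.004, -1.789]
contact_force: [0.7, -0.2, 0.5]
opening: 1.003
t 1.77 tcp [ 555. -296.  195.] rpy [ -90.6    0.2 -102.5] F [ 0.7 -0.2  0.5] op 1.003
TURN deg [ 0.6 -0.5 -0.2] SHIFT cm [0.45 9.7  0.08] world d [ -1.  -4. -97.]
```

View pics/s1.png

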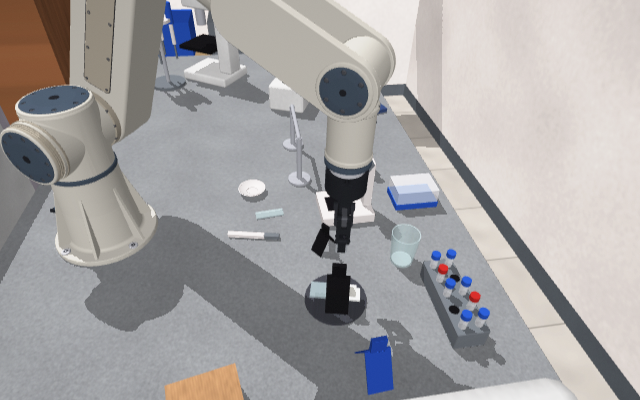

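```bash

python3 - <<'E'
from h import *
for n in("side","top"):
    print(n,proj(n,[555,-296,184]),proj(n,[554,-300,105]),proj(n,[554,-300,116]))
E
python3 -m crank '[[0.6,0,0,0.15,0.9,0,1],[0,0,0,0.15,1,0,1],[0,0,0,0.15,1,0,1],[0,0,0,0,1,0,1],[0,0,0,0,1,0,1],[0,0,0,0,1,0,1],[0,0,0,0,1,0,1],[0,0,0,0,0,0,1],[0,0,0,0,0,0,1],[0,0,0,0,0,0,1]]'
python3 - <<'E'
from h import *
err(554,-300,98,-102)
a=cams.grab_frame("side")[190:320,270:400];b=cams.grab_frame("top")[150:280,350:480]
cv2.imwrite("pics/s2.png",cv2.resize(np.hstack([a,cv2.convertScaleAbs(b,alpha=1.8)]),(800,400),interpolation=cv2.INTER_CUBIC))
E
```

```text
side [340.88655837 238.80989145] [338.72767001 266.86755673] [339.00064806 263.34796569]
top [428.02940694 206.48102273] [423.1972304  209.66396688] [424.06739988 209.31275842]
clock: 2.7
eef_pos: [553.4, -301.0, 119.1]
tcp_rot: [-1.571, 0.004, -1.784]
contact_force: [0.1, -0.3, 0.5]
opening: 1.0
t 2.7 tcp [ 553.4 -301.   119.1] rpy [ -90.     0.2 -102.2] F [ 0.1 -0.3  0.5] op 1.0
TURN deg [ 0.  -0.2 -0.2] SHIFT cm [-0.1   2.11  0.04] world d [  0.6   1.  -21.1]
```

View pics/s2.png

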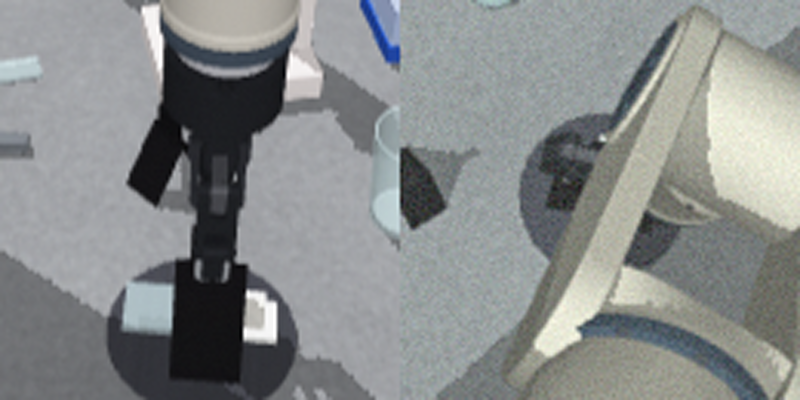

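The side crop shows the near finger in front of the fin (crop 213,255), centred along it. I'll lower 20 mm and close.

```bash

python3 -m crank '[[0,0,0,0,0.8,0,1],[0,0,0,0,0.8,0,1],[0,0,0,0,0.4,0,1],[0,0,0,0,0,0,1],[0,0,0,0,0,0,-1],[0,0,0,0,0,0,-1],[0,0,0,0,0,0,-1],[0,0,0,0,0,0,-1],[0,0,0,0,0,0,-1],[0,0,0,0,0,0,-1]]' 50
python3 - <<'E'
from h import *
err(554,-300,98,-102)
E
```

```text
clock: 3.63
eef_pos: [555.0, -301.7, 99.6]
tcp_rot: [-1.567, 0.003, -1.784]
contact_force: [-0.6, 0.2, 0.1]
opening: 0.146
t 3.63 tcp [ 555.  -301.7   99.6] rpy [ -89.8    0.2 -102.2] F [-0.6  0.2  0.1] op 0.146
TURN deg [-0.2 -0.2 -0.2] SHIFT cm [-0.14  0.16 -0.13] world d [-1.   1.7 -1.6]
```

```bash

python3 -m crank '[[0,0,0,0,0,0,-1],[0,0,0,0,0,0,-1],[0,0,0,0,-0.5,0,-1],[0,0,0,0,-1,0,-1],[0,0,0,0,-1.5,0,-1],[0,0,0,0,-1.5,0,-1],[0,0,0,0,-1.5,0,-1],[0,0,0,0,-1.5,0,-1],[0,0,0,0,-1.5,0,-1],[0,0,0,0,0,0,-1]]' 50
python3 - <<'E'
from h import *
err(530,-280,310,-102)
a=cams.grab_frame("side")[150:350,240:440]
cv2.imwrite("pics/s3.png",cv2.resize(a,(600,600),interpolation=cv2.INTER_CUBIC))
E
```

```text
clock: 4.47
eef_pos: [554.0, -301.5, 197.6]
tcp_rot: [-1.568, 0.003, -1.784]
contact_force: [0.2, -1.1, 0.0]
opening: 0.105
t 4.47 tcp [ 554.  -301.5  197.6] rpy [ -89.8    0.2 -102.2] F [ 0.2 -1.1  0. ] op 0.105
TURN deg [-0.2 -0.2 -0.2] SHIFT cm [ -1.64 -11.24  -2.77] world d [-24.   21.5 112.4]
```

View pics/s3.png

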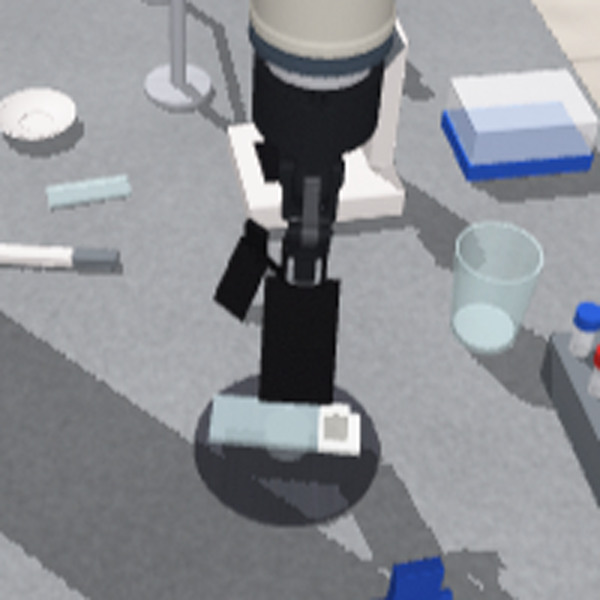

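Cover is clear and the slide still sits on the stand. Raising, then travelling to the rail.

```bash

python3 -m crank '[[0,0,0,0,-3,0,-1],[0,0,0,0,-3.2,0,-1],[0,0,0,-1,-3,0,-1],[0,0,0,-2,-2,-0.5,-1],[0,0,0,-3,0,-1,-1],[0,0,0,-3.5,0,-1,-1],[0,0,0,-3.5,0,-1,-1],[0,0,0,-3.5,0,-1,-1],[0,0,0,-3.5,0,-1,-1],[0,0,0,-3.5,0,-1,-1]]'
python3 - <<'E'
from h import *
err(526,260,310,0)
E
```

```text
clock: 5.35
eef_pos: [535.8, -54.8, 307.1]
tcp_rot: [-1.577, 0.004, -1.794]
contact_force: [0.5, 0.4, -1.2]
opening: 0.106
t 5.35 tcp [535.8 -54.8 307.1] rpy [ -90.3    0.2 -102.8] F [ 0.5  0.4 -1.2] op 0.106
TURN deg [ 1.000e-01 -1.028e+02 -5.000e-01] SHIFT cm [-30.48  -0.13  -7.92] world d [ -9.8 314.8   2.9]
```

```bash

python3 -m crank '[[0,0,0,-3.5,0,-0.9,-1],[0,0,0,-3.5,0,-0.9,-1],[0,0,0,-3.5,0,-0.9,-1],[0,0,0,-3.5,0,-0.9,-1],[0,0,0,-3.5,0,-0.9,-1],[0,0,0,-3.5,0,-0.9,-1],[0,0,0,-3.5,0,-0.9,-1],[0,0,0,-3.2,0,-0.9,-1],[0,0,0,-2.2,0,-0.6,-1],[0,-3,0,0,0,0,-1]]'
python3 -m crank '[[0,-7,0,0,0,0,-1],[0,-7,0,0,0,0,-1],[0,-7,0,0,0,0,-1],[0,-7,0,0,0,0,-1],[0,-7,0,0,0,0,-1],[0,-7,0,0,0,0,-1],[0,-7,0,0,0,0,-1],[0,-7,0,0,0,0,-1],[0,-7,0,0,0,0,-1],[0,-7,0,0,0,0,-1]]'
python3 - <<'E'
from h import *
err(526,260,310,0)
E
```

```text
clock: 6.18
eef_pos: [517.1, 274.9, 300.0]
tcp_rot: [-1.586, 0.002, -1.738]
contact_force: [-0.2, -0.6, -0.8]
opening: 0.103
clock: 7.02
eef_pos: [511.5, 276.6, 288.5]
tcp_rot: [-1.587, 0.025, -0.485]
contact_force: [-0.8, -0.5, 0.1]
opening: 0.107
t 7.02 tcp [511.5 276.6 288.5] rpy [-90.9   1.4 -27.8] F [-0.8 -0.5  0.1] op 0.107
TURN deg [  0.6 -27.8  -1.6] SHIFT cm [ 2.01 -2.19 -0.82] world d [ 14.5 -16.6  21.5]
```

```bash

python3 -m crank '[[0,-7,0,0,-1,0,-1],[0,-7,0,0,0,0,-1],[0,-7,0,0,0,0,-1],[0,-6.8,0,0,0,0,-1],[0.5,0,-1.5,0.7,0,-0.8,-1],[0,0,0,0.7,0,-0.8,-1],[0,0,0,0.3,0,0,-1],[0,0,0,0,0,0,-1],[0,0,0,0,0,0,-1],[0,0,0,0,0,0,-1]]'
python3 - <<'E'
from h import *
err(526,260,300,0)
cv2.imwrite("pics/s4.png",cams.grab_frame("side"));cv2.imwrite("pics/t4.png",cams.grab_frame("top"))
E
```

```text
clock: 7.85
eef_pos: [526.5, 258.6, 290.0]
tcp_rot: [-1.569, 0.015, 0.02]
contact_force: [-0.2, 0.7, -0.4]
opening: 0.107
t 7.85 tcp [526.5 258.6 290. ] rpy [-89.9   0.9   1.1] F [-0.2  0.7 -0.4] op 0.107
TURN deg [-0.1  1.1 -0.9] SHIFT cm [-0.06 -1.    0.14] world d [-0.5  1.4 10. ]
```

View pics/s4.png

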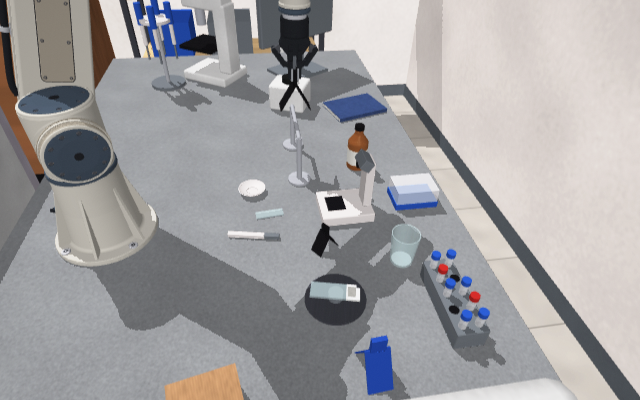

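View pics/t4.png

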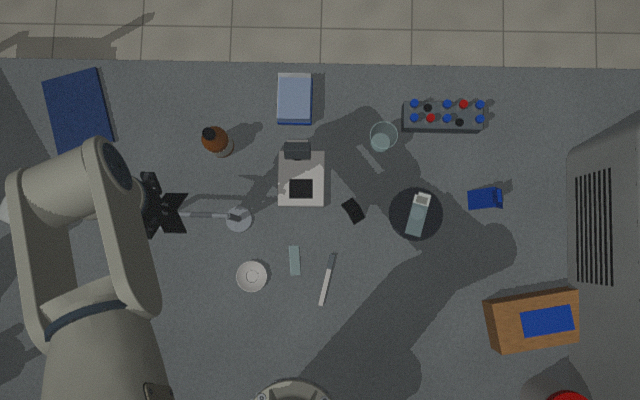

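The side view shows the tent opening (294,95) above the bar, on its line. Lowering it, and measuring the uncovered slide.

```bash

python3 -m crank '[[0,1,-0.8,0,0.8,0.1,-1],[0,0,0,0,1,0,-1],[0,0,0,0,1.2,0,-1],[0,0,0,0,1.2,0,-1],[0,0,0,0,1.2,0,-1],[0,0,0,0,1.2,0,-1],[0,0,0,0,1.2,0,-1],[0,0,0,0,0.8,0,-1],[0,0,0,0,0,0,-1],[0,0,0,0,0,0,-1]]'
python3 - <<'E'
from h import *
np.set_printoptions(precision=1,suppress=True)
err(526,260,182,0)
a=cams.grab_frame("side")[70:200,230:360]
t=cv2.imread("pics/t4.png")[180:250,380:450]
b=cv2.convertScaleAbs(t,alpha=1.8)
cv2.imwrite("pics/s5.png",np.hstack([cv2.resize(a,(400,400),interpolation=cv2.INTER_CUBIC),cv2.resize(b,(400,400),interpolation=cv2.INTER_CUBIC)]))
m=(t.astype(int).sum(2)>235).astype(np.uint8)
n,l,st,c=cv2.connectedComponentsWithStats(m)
for i in range(1,n):
    if 200<st[i,4]<900 :
        p=np.argwhere(l==i)[:,::-1].astype(np.float32)+[380,180]; R=cv2.minAreaRect(p.astype(np.float32));B=cv2.boxPoints(R)
        print(st[i,4],R); print(pl('top',*R[0],32)); P=[pl('top',*q,32) for q in B];print(np.array(P))
        for k in range(4):
            d=P[(k+1)%4]-P[k];print(np.linalg.norm(d),np.degrees(np.arctan2(d[1],d[0])))
E
```

```text
clock: 8.78
eef_pos: [524.9, 261.1, 197.1]
tcp_rot: [-1.57, 0.004, 0.006]
contact_force: [-0.1, 0.9, -0.5]
opening: 0.107
t 8.78 tcp [524.9 261.1 197.1] rpy [-89.9   0.2   0.4] F [-0.1  0.9 -0.5] op 0.107
TURN deg [-0.1  0.4 -0.2] SHIFT cm [ 0.1  1.5 -0.1] world d [  1.1  -1.1 -15.1]
201 ((437.0, 186.5), (13.0, 24.0), 90.0)
[ 619.7 -347.5   32. ]
[[ 635.5 -317.1   32. ]
 [ 637.1 -377.6   32. ]
 [ 603.9 -377.8   32. ]
 [ 602.3 -317.5   32. ]]
60.50177112788105 -88.51239979935406
33.1452447599385 -179.58243958607306
60.365097103460435 91.52921475210599
33.186813090697214 0.6549235410135035
706 ((417.6259765625, 213.51414489746094), (16.31254005432129, 43.91837692260742), 14.534454345703125)
[ 549.7 -299.6   32. ]
[[ 500.3 -266.6   32. ]
 [ 608.8 -292.8   32. ]
 [ 599.4 -332.7   32. ]
 [ 491.2 -306.3   32. ]]
111.54878013678868 -13.579539417481143
40.97644349218484 -103.21886291694241
111.37523361458457 166.27764795823327
40.70031449916729 77.0283898687677
678 ((397.5, 229.0), (40.0, 35.0), 90.0)
[ 509.2 -249.6   32. ]
[[ 558.6 -204.7   32. ]
 [ 561.  -292.8   32. ]
 [ 460.3 -294.1   32. ]
 [ 457.7 -206.6   32. ]]
88.17069651782305 -88.41982755528373
100.6642370253647 -179.2459803384057
87.56156344228376 91.70632504047147
100.8500793942494 1.1017513679884539
```

View pics/s5.png

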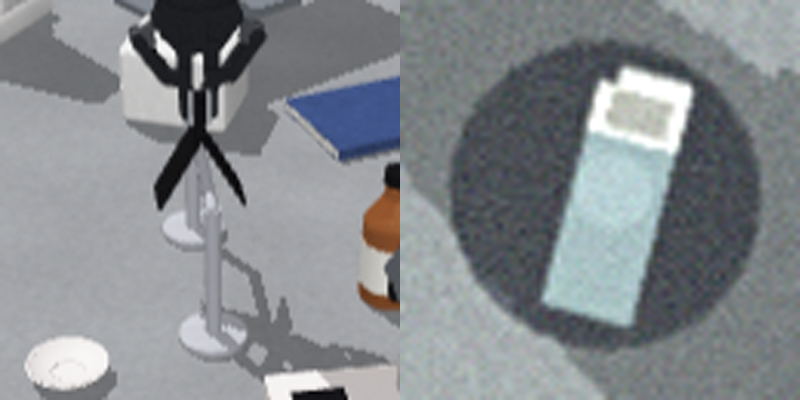

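The tent straddles the bar. The slide's notch is at its far-left corner (crop 605,80), so the frosted end is the far end. Lowering gently until contact.

```bash

python3 -m crank '[[0,0,0,0,0.4,0,-1],[0,0,0,0,0.4,0,-1],[0,0,0,0,0.4,0,-1],[0,0,0,0,0.2,0,-1],[0,0,0,0,0.1,0,-1],[0,0,0,0,0,0,-1],[0,0,0,0,0,0,-1],[0,0,0,0,0,0,-1],[0,0,0,0,0,0,-1],[0,0,0,0,0,0,-1]]'
python3 - <<'E'
from h import *
err(526,260,182,0)
a=cams.grab_frame("side")[70:200,230:360]
cv2.imwrite("pics/s6.png",cv2.resize(a,(600,600),interpolation=cv2.INTER_CUBIC))
E
```

```text
clock: 9.67
eef_pos: [526.2, 261.7, 183.4]
tcp_rot: [-1.568, 0.0, 0.006]
contact_force: [0.2, -0.7, -0.9]
opening: 0.108
t 9.67 tcp [526.2 261.7 183.4] rpy [-89.8   0.    0.4] F [ 0.2 -0.7 -0.9] op 0.108
TURN deg [-0.2  0.4 -0. ] SHIFT cm [-0.02  0.14 -0.17] world d [-0.2 -1.7 -1.4]
```

View pics/s6.png

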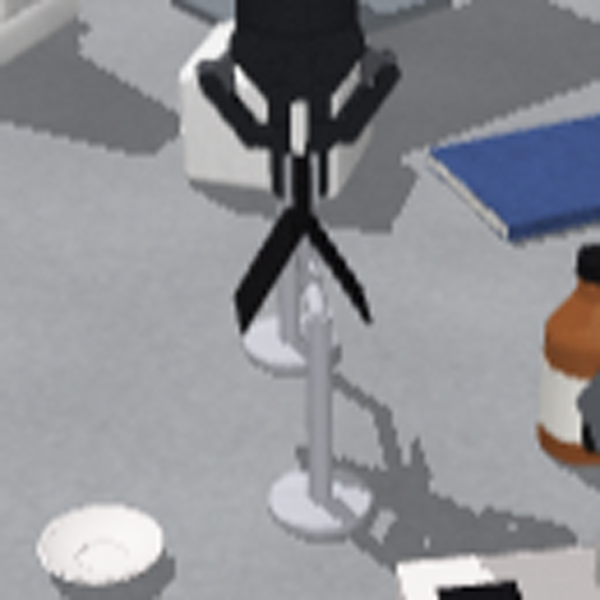

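```bash

python3 -m crank '[[0,0,0,0,0.15,0,-1],[0,0,0,0,0.1,0,-1],[0,0,0,0,0,0,-1],[0,0,0,0,0,0,-1],[0,0,0,0,0,0,-1],[0,0,0,0,0,0,-1],[0,0,0,0,0,0,-1],[0,0,0,0,0,0,-1],[0,0,0,0,0,0,-1],[0,0,0,0,0,0,-1]]'
python3 -m crank '[[0,0,0,0,0.15,0,-1],[0,0,0,0,0.1,0,-1],[0,0,0,0,0,0,-1],[0,0,0,0,0,0,-1],[0,0,0,0,0,0,-1],[0,0,0,0,0,0,-1],[0,0,0,0,0,0,-1],[0,0,0,0,0,0,-1],[0,0,0,0,0,0,-1],[0,0,0,0,0,0,-1]]'

```

```text
clock: 10.55
eef_pos: [526.2, 261.9, 183.2]
tcp_rot: [-1.567, -0.0, 0.006]
contact_force: [-0.7, -0.4, 1.3]
opening: 0.103
clock: 11.38
eef_pos: [526.2, 262.0, 183.1]
tcp_rot: [-1.567, -0.0, 0.005]
contact_force: [-1.8, -1.2, 2.6]
opening: 0.109
```

Force rises and descent has stopped at 183 mm, so it's on the bar. Opening.

```bash

python3 -m crank '[[0,0,0,0,0,0,-0.7],[0,0,0,0,0,0,-0.6],[0,0,0,0,0,0,-0.4],[0,0,0,0,0,0,-0.2],[0,0,0,0,0,0,0],[0,0,0,0,0,0,0],[0,0,0,0,0,0,0.5],[0,0,0,0,0,0,0.5],[0,0,0,0,0,0,0.5],[0,0,0,0,0,0,0.5]]'
python3 - <<'E'
from h import *
err(526,260,260,0)
a=cams.grab_frame("side")[70:200,230:360]
cv2.imwrite("pics/s7.png",cv2.resize(a,(600,600),interpolation=cv2.INTER_CUBIC))
E
```

```text
clock: 12.22
eef_pos: [527.1, 262.2, 182.5]
tcp_rot: [-1.566, -0.002, 0.005]
contact_force: [-0.6, -0.2, -0.2]
opening: 0.749
t 12.22 tcp [527.1 262.2 182.5] rpy [-89.8  -0.1   0.3] F [-0.6 -0.2 -0.2] op 0.749
TURN deg [-0.2  0.3  0.1] SHIFT cm [-0.09 -7.75 -0.19] world d [-1.1 -2.2 77.5]
```

View pics/s7.png

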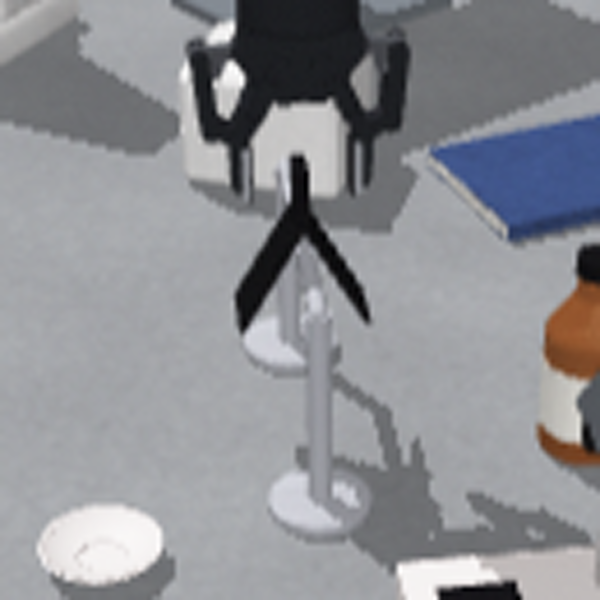

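It hangs upright, free of the fingers. Straight up.

```bash

python3 -m crank '[[0,0,0,0,-0.5,0,0.5],[0,0,0,0,-1,0,0.5],[0,0,0,0,-1.5,0,0.5],[0,0,0,0,-2,0,0.5],[0,0,0,0,-2,0,0.5],[0,0,0,0,-2,0,0.5],[0,0,0,0,-2,0,0.5],[0,0,0,0,-1,0,0.5],[0,0,0,0,0,0,0.5],[0,0,0,0,0,0,0.5]]'
python3 - <<'E'
from h import *
err(520.5,-292.6,300,-103.5)
a=cams.grab_frame("side")[70:200,230:360]
cv2.imwrite("pics/s8.png",cv2.resize(a,(600,600),interpolation=cv2.INTER_CUBIC))
E
```

```text
clock: 13.1
eef_pos: [526.5, 261.5, 313.8]
tcp_rot: [-1.566, -0.004, 0.005]
contact_force: [-0.3, 0.4, -0.8]
opening: 0.75
t 13.1 tcp [526.5 261.5 313.8] rpy [-89.7  -0.2   0.3] F [-0.3  0.4 -0.8] op 0.75
TURN deg [-4.000e-01  1.038e+02 -1.000e-01] SHIFT cm [ -0.91   1.1  -55.41] world d [  -6.  -554.1  -13.8]
```

View pics/s8.png

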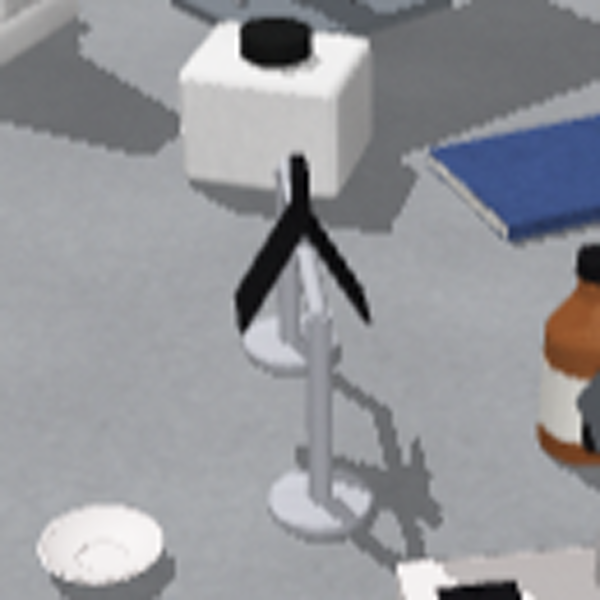

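The cover hangs upright astride the bar (fin at crop 300,165) with the gripper clear. Now back to the slide: translate along tool -z, then turn.

```bash

python3 -m crank '[[0,0,0,0,-0.3,-2,0.6],[0,0,0,0,-0.3,-4,0.8],[0,0,0,0,-0.2,-4,1],[0,0,0,0,-0.2,-4,1],[0,0,0,0,-0.2,-4,1],[0,0,0,0,-0.2,-4,1],[0,0,0,0,-0.2,-4,1],[0,0,0,0,-0.2,-4,1],[0,0,0,0,-0.2,-4,1],[0,0,0,0,-0.2,-4,1]]'
python3 -m crank '[[0,0,0,0,-0.2,-4,1],[0,0,0,0,-0.2,-4,1],[0,0,0,0,-0.2,-4,1],[0,0,0,0,-0.2,-3,1],[0,7,0,0,0,0,1],[0,7,0,0,0,0,1],[0,7,0,0,0,0,1],[0,7,0,0,0,0,1],[0,7,0,0,0,0,1],[0,7,0,0,0,0,1]]'
python3 - <<'E'
from h import *
err(520.5,-292.6,300,-103.5)
E
```

```text
clock: 13.98
eef_pos: [523.2, -126.5, 320.0]
tcp_rot: [-1.564, 0.015, 0.017]
contact_force: [1.8, 0.2, 0.4]
opening: 0.997
clock: 14.82
eef_pos: [517.2, -292.4, 310.2]
tcp_rot: [-1.584, 0.036, -0.734]
contact_force: [-0.4, 0.4, -0.3]
opening: 0.999
t 14.82 tcp [ 517.2 -292.4  310.2] rpy [-90.8   2.1 -42.1] F [-0.4  0.4 -0.3] op 0.999
TURN deg [ 1.8 61.4 -1.5] SHIFT cm [0.29 1.01 0.22] world d [  3.3  -0.2 -10.2]
```

```bash

python3 -m crank '[[0,7,0,0,0,0,1],[0,7,0,0,0,0,1],[0,7,0,0,0,0,1],[0,7,0,0,0,0,1],[0,7,0,0,0,0,1],[0,7,0,0,0,0,1],[0,7,0,0,0,0,1],[0,7,0,0,0,0,1],[0,5.5,0,0,0,0,1],[0,0,0,0,0,0,1]]'
python3 - <<'E'
from h import *
err(520.5,-292.6,130,-103.5)
E
```

```text
clock: 15.65
eef_pos: [511.0, -289.2, 292.8]
tcp_rot: [-1.634, 0.01, -1.841]
contact_force: [0.5, -0.6, -0.2]
opening: 0.996
t 15.65 tcp [ 511.  -289.2  292.8] rpy [ -93.6    0.6 -105.5] F [ 0.5 -0.6 -0.2] op 0.996
TURN deg [ 3.6 -2.  -0.7] SHIFT cm [ 0.24 16.18  2.04] world d [   9.5   -3.4 -162.8]
```

```bash

python3 -m crank '[[3.6,-2,-0.7,0,0,0,1],[0,0,0,0.1,2,0.4,1],[0,0,0,0.1,2,0.4,1],[0,0,0,0.1,2.5,0.2,1],[0,0,0,0,2.5,0,1],[0,0,0,0,2.5,0,1],[0,0,0,0,2.5,0,1],[0,0,0,0,2,0,1],[0,0,0,0,0,0,1],[0,0,0,0,0,0,1]]'
python3 - <<'E'
from h import *
err(520.5,-292.6,60,-103.5)
E
```

```text
clock: 16.48
eef_pos: [516.1, -292.2, 118.1]
tcp_rot: [-1.578, 0.002, -1.769]
contact_force: [-0.2, -0.2, 0.1]
opening: 1.001
t 16.48 tcp [ 516.1 -292.2  118.1] rpy [-9.040e+01  1.000e-01 -1.014e+02] F [-0.2 -0.2  0.1] op 1.001
TURN deg [ 0.4  2.1 -0.1] SHIFT cm [-0.04  5.8   0.48] world d [  4.4  -0.4 -58.1]
```

```bash

python3 -m crank '[[0.4,2.1,0,0,1,0.2,1],[0,0,0,0,1,0.2,1],[0,0,0,0,1,0,1],[0,0,0,0,1,0,1],[0,0,0,0,1,0,1],[0,0,0,0,0.4,0,1],[0,0,0,0,0,0,1],[0,0,0,0,0,0,1],[0,0,0,0,0,0,1],[0,0,0,0,0,0,1]]'
python3 - <<'E'
from h import *
err(520.5,-292.6,22,-103.5)
a=cams.grab_frame("side")[220:330,280:390]
b=cv2.convertScaleAbs(cams.grab_frame("top")[160:270,360:470],alpha=1.8)
cv2.imwrite("pics/s9.png",cv2.resize(np.hstack([a,b]),(800,400),interpolation=cv2.INTER_CUBIC))
E
```

```text
clock: 17.32
eef_pos: [522.1, -294.1, 63.9]
tcp_rot: [-1.568, 0.001, -1.797]
contact_force: [0.4, -0.3, 0.1]
opening: 0.997
t 17.32 tcp [ 522.1 -294.1   63.9] rpy [ -89.8    0.  -102.9] F [ 0.4 -0.3  0.1] op 0.997
TURN deg [-0.2  0.6 -0. ] SHIFT cm [-0.11  4.19 -0.2 ] world d [ -1.6   1.5 -41.9]
```

View pics/s9.png

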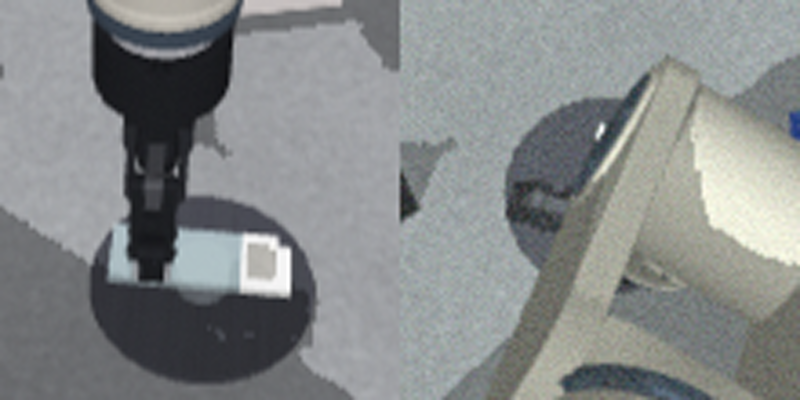

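The fingers straddle the clear half (near fingertip at crop 152,275). Lowering the rest, then closing.

```bash

python3 -m crank '[[0,0.6,0,-0.1,1,-0.2,1],[0,0,0,0,1,0,1],[0,0,0,0,0.8,0,1],[0,0,0,0,0.7,0,1],[0,0,0,0,0.5,0,1],[0,0,0,0,0.1,0,1],[0,0,0,0,0,0,1],[0,0,0,0,0,0,1],[0,0,0,0,0,0,1],[0,0,0,0,0,0,1]]'
python3 - <<'E'
from h import *
err(520.5,-292.6,22,-103.5)
E
```

```text
clock: 18.25
eef_pos: [520.2, -292.5, 18.2]
tcp_rot: [-1.568, 0.001, -1.808]
contact_force: [-0.4, 0.3, -0.5]
opening: 1.0
t 18.25 tcp [ 520.2 -292.5   18.2] rpy [ -89.9    0.  -103.6] F [-0.4  0.3 -0.5] op 1.0
TURN deg [-0.1 -0.1 -0. ] SHIFT cm [ 0.   -0.38  0.03] world d [ 0.3 -0.1  3.8]
```

```bash

python3 -m crank '[[0,0,0,0,-0.2,0,1],[0,0,0,0,0,0,0.2],[0,0,0,0,0,0,0],[0,0,0,0,0,0,-0.2],[0,0,0,0,0,0,-1],[0,0,0,0,0,0,-1],[0,0,0,0,0,0,-1],[0,0,0,0,0,0,-1],[0,0,0,0,0,0,-1],[0,0,0,0,0,0,-1]]' 50
python3 - <<'E'
from h import *
err(520.5,-292.6,22,-103.5)
a=cams.grab_frame("side")[220:330,280:390]
cv2.imwrite("pics/s10.png",cv2.resize(a,(600,600),interpolation=cv2.INTER_CUBIC))
E
```

```text
clock: 19.08
eef_pos: [521.2, -293.0, 22.2]
tcp_rot: [-1.566, 0.0, -1.808]
contact_force: [-0.7, 0.6, 1.3]
opening: 0.452
t 19.08 tcp [ 521.2 -293.    22.2] rpy [ -89.7    0.  -103.6] F [-0.7  0.6  1.3] op 0.452
TURN deg [-0.3 -0.1 -0. ] SHIFT cm [-0.03  0.02 -0.07] world d [-0.7  0.4 -0.2]
```

View pics/s10.png

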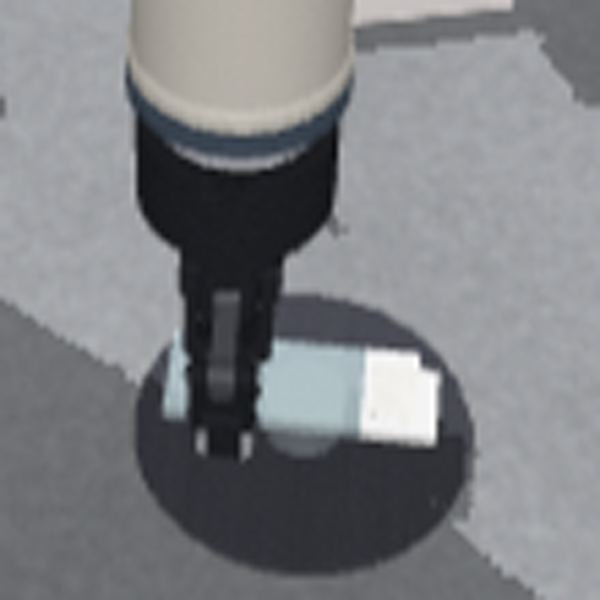

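Slide is pinched on the clear half (fingertip 225,445; notch 430,362). Lifting gently.

```bash

python3 -m crank '[[0,0,0,0,0,0,-1],[0,0,0,0,-0.4,0,-1],[0,0,0,0,-0.6,0,-1],[0,0,0,0,-0.8,0,-1],[0,0,0,0,-1,0,-1],[0,0,0,0,-1,0,-1],[0,0,0,0,-1,0,-1],[0,0,0,0,-0.6,0,-1],[0,0,0,0,0,0,-1],[0,0,0,0,0,0,-1]]'
python3 - <<'E'
from h import *
err(537.5,-2,90,-90)
a=cams.grab_frame("side")[200:330,270:400]
b=cv2.convertScaleAbs(cams.grab_frame("top")[160:290,360:490],alpha=1.5)
cv2.imwrite("pics/s11.png",cv2.resize(np.hstack([a,b]),(800,400),interpolation=cv2.INTER_CUBIC))
E
```

```text
clock: 19.97
eef_pos: [521.3, -293.3, 83.6]
tcp_rot: [-1.564, -0.001, -1.808]
contact_force: [0.2, -0.0, -0.9]
opening: 0.451
t 19.97 tcp [ 521.3 -293.3   83.6] rpy [ -89.6   -0.  -103.6] F [ 0.2 -0.  -0.9] op 0.451
TURN deg [ -0.4 -13.6   0.1] SHIFT cm [-28.69  -0.69  -5.27] world d [ 16.2 291.3   6.4]
```

View pics/s11.png

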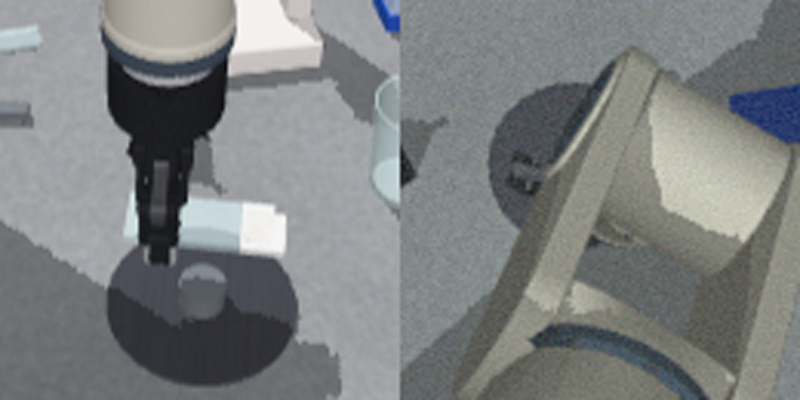

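Slide is held and clear of the stand (pillar now visible at crop 203,290). Rising, then moving over to the reader above the small tent.

```bash

python3 -m crank '[[0,0,0,0,-1.5,0,-1],[0,0,0,0,-2.5,0,-1],[0,0,0,0,-2,0,-1],[0,-2,0,-1,0,-0.2,-1],[0,-2,0,-2,0,-0.2,-1],[0,-2,0,-3,0,-0.4,-1],[0,-2,0,-3,0,-0.4,-1],[0,-2,0,-3,0,-0.4,-1],[0,-2,0,-3,0,0,-1],[0,-1.5,0,-3,0,0,-1]]'
python3 - <<'E'
from h import *
err(538,-2.5,140,-90)
E
```

```text
clock: 20.9
eef_pos: [520.6, -107.1, 136.6]
tcp_rot: [-1.574, 0.002, -1.563]
contact_force: [0.7, -0.3, -0.5]
opening: 0.459
t 20.9 tcp [ 520.6 -107.1  136.6] rpy [-90.2   0.1 -89.5] F [ 0.7 -0.3 -0.5] op 0.459
TURN deg [ 0.2  0.5 -0.1] SHIFT cm [-10.45  -0.33   1.82] world d [ 17.4 104.6   3.4]
```

```bash

python3 -m crank '[[0,0,0,-2.5,0,0.4,-1],[0,0,0,-2.5,0,0.5,-1],[0,0,0,-2.5,0,0.4,-1],[0,0,0,-1.8,0,0.3,-1],[0,0,0,-0.8,0,0,-1],[0,0,0,0,0,0,-1],[0,0,0,0,0,0,-1],[0,0,0,0,0,0,-1],[0,0,0,0,0,0,-1],[0,0,0,0,0,0,-1]]'
python3 - <<'E'
from h import *
err(538,-2.5,50,-90)
cv2.imwrite("pics/s12.png",cv2.resize(cams.grab_frame("side")[130:260,270:400],(600,600),interpolation=cv2.INTER_CUBIC))
E
```

```text
clock: 21.73
eef_pos: [527.9, 4.8, 128.2]
tcp_rot: [-1.587, 0.003, -1.548]
contact_force: [0.3, 0.5, -1.4]
opening: 0.452
t 21.73 tcp [527.9   4.8 128.2] rpy [-90.9   0.2 -88.7] F [ 0.3  0.5 -1.4] op 0.452
TURN deg [ 0.9  1.3 -0.2] SHIFT cm [0.78 7.8  1.12] world d [ 10.1  -7.3 -78.2]
```

View pics/s12.png

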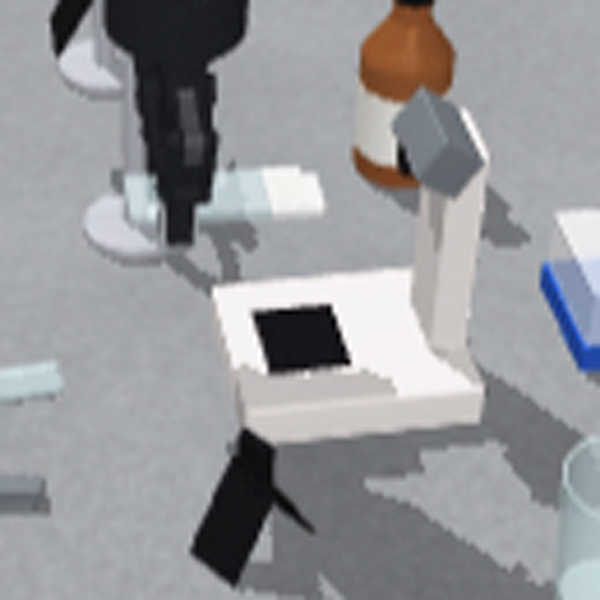

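```bash

python3 -m crank '[[0.9,1.3,-0.2,0.4,0.5,0.5,-1],[0,0,0,0.3,1,0.4,-1],[0,0,0,0,1.2,0.2,-1],[0,0,0,0,1.2,0,-1],[0,0,0,0,1.2,0,-1],[0,0,0,0,1,0,-1],[0,0,0,0,0.8,0,-1],[0,0,0,0,0,0,-1],[0,0,0,0,0,0,-1],[0,0,0,0,0,0,-1]]'
python3 - <<'E'
from h import *
err(538,-2.5,51,-90)
E
```

```text
clock: 22.62
eef_pos: [539.5, -6.1, 51.8]
tcp_rot: [-1.574, -0.0, -1.574]
contact_force: [-0.2, 0.1, -0.3]
opening: 0.451
t 22.62 tcp [539.5  -6.1  51.8] rpy [-90.2  -0.  -90.2] F [-0.2  0.1 -0.3] op 0.451
TURN deg [ 0.2 -0.2  0. ] SHIFT cm [-0.36  0.08 -0.15] world d [-1.5  3.6 -0.8]
```

```bash

python3 -m crank '[[0,0,0,-0.3,0,-0.1,-1],[0,0,0,0,0,0,-1],[0,0,0,0,0,0,-1],[0,0,0,0,0,0,-1],[0,0,0,0,0,0,-1],[0,0,0,0,0,0,-1],[0,0,0,0,0,0,-1],[0,0,0,0,0,0,-1],[0,0,0,0,0,0,-1],[0,0,0,0,0,0,-1]]'
python3 - <<'E'
from h import *
err(538,-2.5,51,-90)
s=cams.grab_frame("side");t=cams.grab_frame("top")
cv2.imwrite("pics/s13r.png",s);cv2.imwrite("pics/t13r.png",t)
cv2.imwrite("pics/s13.png",cv2.resize(s[130:260,270:400],(600,600),interpolation=cv2.INTER_CUBIC))
cv2.imwrite("pics/t13.png",cv2.resize(cv2.convertScaleAbs(t,alpha=1.5)[130:260,130:390],(800,400),interpolation=cv2.INTER_CUBIC))
E
```

```text
clock: 23.45
eef_pos: [540.2, -2.5, 54.6]
tcp_rot: [-1.569, -0.0, -1.573]
contact_force: [0.1, -0.2, -0.3]
opening: 0.455
t 23.45 tcp [540.2  -2.5  54.6] rpy [-89.9  -0.  -90.1] F [ 0.1 -0.2 -0.3] op 0.455
TURN deg [-0.1 -0.1  0. ] SHIFT cm [-0.    0.36 -0.22] world d [-2.2  0.  -3.6]
```

View pics/s13.png

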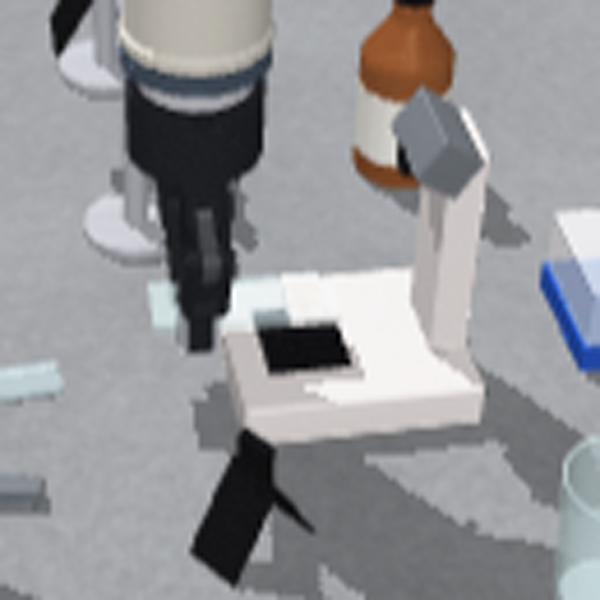

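View pics/t13.png

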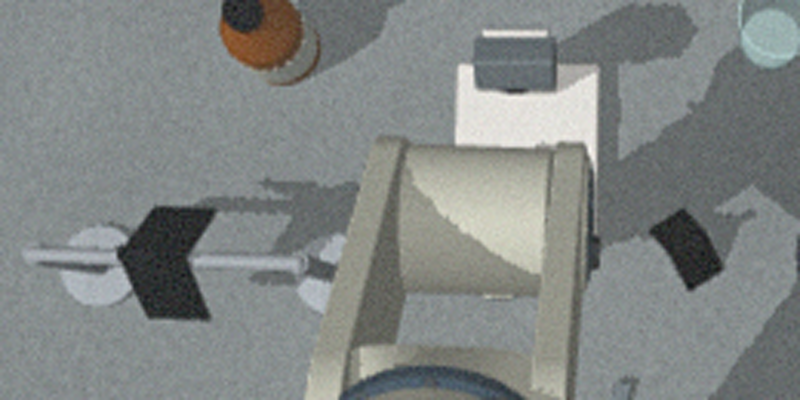

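```bash

python3 - <<'E'
from h import *
f=lambda p:np.round((proj('side',p)-[270,130]+.5)*600/130-.5)
for n,p in dict(far_l=(624.5,17.5,64),far_r=(624.5,-22.5,64),frost_l=(594.5,17.5,64),frost_r=(594.5,-22.5,64),near_l=(514.5,17.5,64),near_r=(514.5,-22.5,64),window=(605.5,-2,30)).items(): print(n,f(p))
s=cv2.imread("pics/s13r.png");c=s[180:215,295:360]
cv2.imwrite("pics/s14.png",cv2.resize(cv2.convertScaleAbs(c,alpha=1.6,beta=-150),(780,420),interpolation=cv2.INTER_CUBIC))
E
```

```text
far_l [328. 269.]
far_r [342. 310.]
frost_l [279. 273.]
frost_r [291. 315.]
near_l [147. 283.]
near_r [155. 326.]
window [301. 335.]
```

View pics/s14.png

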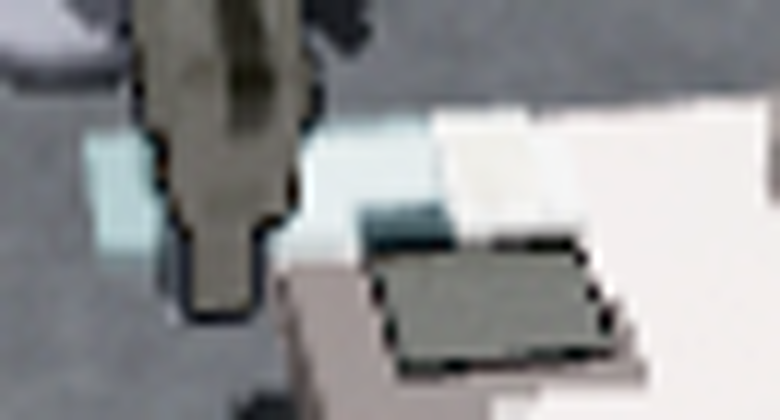

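Predicted slide corners match the picture to about 2 mm: near-left (147,283) against seen (149,283), frost edge (279,273) against seen (285,275). One settling call, then hand in.

```bash

python3 -m crank '[[0,0,0,0,0,0,-1],[0,0,0,0,0,0,-1],[0,0,0,0,0,0,-1],[0,0,0,0,0,0,-1],[0,0,0,0,0,0,-1],[0,0,0,0,0,0,-1],[0,0,0,0,0,0,-1],[0,0,0,0,0,0,-1],[0,0,0,0,0,0,-1],[0,0,0,0,0,0,-1]]'
python3 - <<'E'
from h import *
err(538,-2.5,51,-90);print(np.abs(r.sense()['qvel']).max())
order.sign_off()
E
```

```text
clock: 24.38
eef_pos: [540.1, -2.5, 54.4]
tcp_rot: [-1.569, -0.0, -1.573]
contact_force: [-0.4, -0.6, -1.5]
opening: 0.454
t 24.38 tcp [540.1  -2.5  54.4] rpy [-89.9  -0.  -90.1] F [-0.4 -0.6 -1.5] op 0.454
TURN deg [-0.1 -0.1  0. ] SHIFT cm [-0.    0.34 -0.21] world d [-2.1  0.  -3.4]
0.001036356734639313
the job is handed in; nothing more can be done
```

I hung the large dark cover astride the bar and let go of it. Then I took the slide by its clear half, about 29 mm from its centre, and handed in at 24.4 s with it held over the reader. No verdict was reported.

Last checks:
- **Cover:** both cameras show it upright astride the bar, near its middle and clear of the gripper.
- **Slide position:** by my measurements it is level and in line to about 1°. The notched frosted end points to the column. The label is about 2 mm from the window centre and about 34 mm above it, against the 30 mm asked for and inside the 15–55 mm limits.
- **Stillness and contact:** joint speeds were about 0.001 rad/s. No contact force showed beyond sensor noise, about 1.5 N.
- **Disagreements:** the side and top cameras put the window about 3.5 mm apart in y. The side view showed the slide's frosted edge about 6 enlarged pixels (1–2 mm) from where I predicted. In the top view the arm hid the slide, so its final position rests on the side view and the arm's own reading.

No bystander appeared moved in the views I looked at, though I did not measure them.

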